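# Clear the heavy castings off the bench board

### The arm

A 6-joint arm with a two-finger parallel gripper is mounted at the origin on the work surface. World frame = base frame: x ahead of the robot, y to its left, z up, the work surface at z = 0. Lengths are in m, angles in rad, forces in N, time in s.
With the tool pointing down it reaches from about 0.375 to 0.975 m from the base axis. Payload 3.8 kg.
Tool frame: the origin (TCP) lies between the finger pads; the fingertips stand 14 mm ahead of it and the grasp point (between the pads) lies 5 mm behind it (tips_ahead is the distance from the TCP to the fingertips, in m); x points along the fingers, y is the direction in which the jaws open and shut, and the axes are right-handed (so a half turn about x gives the same grasp; the last joint's range is limited). The gripper opens to 85 mm and grips with 20 to 120 N. Pads are 22 mm wide; open, the fingers measure 114 mm over their backs; the gripper's body (76 mm by 85 mm) begins 54 mm behind the grasp point. The pads swing forward as they close: fully open they stand 13 mm farther back than shut.
Start: joints at [1.107, 0.264, 1.604, -0, 1.274, -0.037], TCP at [0.279, 0.614, 0.245] pointing down, gripper open.
Joint ranges: [-2.63, 2.63], [-0.94, 2.18], [0.31, 2.57], [-1.31, 4.45], [0, 2.66], [-2.55, 2.55]. Speed limits (rad/s): [2.57, 2.57, 3.14, 3.14, 3.14, 3.14].

### API

Orientations are given as a rotation vector (axis times angle).
In Python, from workcell import read_state, read_camera, camera_params, finish_job, spot_in, tips_ahead gives the robot as it stands.
- The arm moves only by the tool apply_moves, never from a script. Its argument "commands" is a list of rows, each a list of 7 numbers: the closure, from 0 (fully open) to 1 (shut), then the shift along the tool's x, y, z in mm, then the turn, a rotation vector about the tool's x, y, z in degrees. A call has 1 to 8 rows; each row is the pose to reach, as a shift and turn from the pose commanded when the call began, along the tool's axes at that moment; what a row does not reach only later rows make up. A row lasts 1/8 s, in which the tool goes at most 62.5 mm and 10.7 degrees, less where a joint would pass 70% of its speed; a pose out of reach is approached as far as the arm can. A call with a gripper value outside its range is refused whole. The fingers move at their own pace and stop on an object; "force" is the grip in N (left out, the last holds). Time passes only in rows, so rows that repeat a pose let the fingers close. It gives the time, the measured TCP pose, the force and the opening at its end, in the units of the state.
- read_state(): the state, without advancing time (a new reading comes with each control period).
- read_camera(name): name is "scene" or "side" or "wrist"; returns (picture, depth): 384x512x3 uint8, red, green, blue; 384x512 float32, m along the optical axis (not along the pixel's ray), 0 where there is no reading.
- camera_params(name): a dict with "fx", "fy", "cx", "cy" (pixels), "k1" (the pictures are not rectified: a ray, as slopes to the right and down, at radius r is drawn at 1 + k1 r^2 times it, then the intrinsics apply), "camera_from_world" (4x4, takes a point from world to camera coordinates); the wrist camera has in their place "mount" (4x4, takes a point from camera to tool coordinates, whose origin is the TCP and whose axes are the tool frame's). Camera axes: x right, y down, z forward; pixel columns grow to the right and rows downward; lengths in m; the calibration is good to about 2 mm. A picture is of the moment at which its call begins: read the wrist's pose just before it. camera_params takes no time and is no camera call.
- finish_job(): hands the job in, once; it reports no verdict.
Trained networks look in the newest picture that a camera, given by its name, has taken for a name from the list of things; names that differ only in an ending like _2 or _b are one class to them, and where a whole thing is asked for, a point or a joint stands for the part that bears it (a point fixed in the world has none). Each returns a list of dicts, best first, with "p" (0 to 1); they miss things now and then, are a little off and sometimes report something else, mostly with a low value. They report only what shows in the picture. A call takes as long as a camera call. They do not tell look-alikes from the thing itself.
- spot_in(camera, name): "at" ([column, row] in pixels, amid what is visible of it).
The state is a dict: "time": time; "q": joint angles; "joint_vel": joint speeds; "joint_torque": joint torques, N m; "tool_pos": TCP position; "tcp_rot": TCP orientation; "wrist_force": force on the tool from outside, world axes, zero at the start; "torque": the same for the moment, N m; "width": opening from 0.0 (shut) to 1.0 (fully open).
Only numpy, scipy, OpenCV 4.12 (cv2) and the standard library are available. Lean on these libraries where they do the work, as an engineer would, in place of code of your own. Each camera call takes 0.05 s, during which the arm holds its last target. There are 200 camera calls.

### The job

First stand the spray can upright in the blue tray, out of the way. Then slide the brake disc and the green gearbox cover, either one first, along the plywood board and tip each over the board's end so that it ends up down inside the black scrap tub: they count as too heavy to lift, so keep them down on the board. Do not knock over the can, leave the hammer, bottle and reel alone, and let go of everything.

Things in the scene. Friction and masses are not known exactly. Their poses are not given: they have to be found in the camera images.
- board: raised plywood board on two timber bearers, fixed to the bench: 260 mm along its x, 500 mm along its y, flat top 160 mm above its origin, no rims. Origin: centre of its underside, on the bench. Its y axis is its long direction; the tub stands against one of its two y ends and the tray against the other (which is which changes)
- tub_in (a point): centre of the inner floor of the black open-topped scrap tub, fixed, its axes parallel to the board's: outside 240 mm (x) by 280 mm (y), 150 mm high, walls and floor 5 mm. The rim is 10 mm below the board's top and the near wall 2 to 4 mm from the board's end; the tub's centre is up to 30 mm off the board's centre line along the board's x. The floor is 5 mm above the bench
- tray_in (a point): centre of the inner floor of the shallow blue tray, fixed, its axes parallel to the board's: outside 220 mm (x) by 240 mm (y), 35 mm high, walls and floor 5 mm, standing on the bench at the other end of the board. The floor is 5 mm above the bench
- disc_center (a point): worn brake disc, grey steel ring and rust-brown raised hub, lying flat on the board at one side of the can: 140 mm across, rim 20 mm thick, hub 92 mm across and 38 mm high in all, with a blind bore 50 mm across; 1.2 to 1.9 kg. Point on its axis 19 mm above its underside, z along its axis
- cover_center (a point): green cast gearbox cover lying flat on the board at the other side of the can: square-edged flange 130 mm (its x) by 120 mm (its y), 20 mm thick, with a round dome about 104 mm across, 48 mm high in all; 1.2 to 1.9 kg. Point on its middle 24 mm above its underside, z up
- can_center (a point): short spray can, yellow with a red band and red cap, upright on the board between the two castings: body 52 mm across and 90 mm high, cap 44 mm across, 120 mm high in all, 0.2 kg. Point on its axis half-way up (60 mm), z along its axis
- hammer: bystander: hammer with a wooden handle lying on the bench beyond the board, 280 mm long; origin under its middle
- bottle_center (a point): bystander: green glass bottle standing on the bench beyond the board, 60 mm across, 160 mm high; point on its axis half-way up
- reel_center (a point): bystander: green plastic reel lying on the bench beyond the board, 90 mm across, 30 mm high; point at its centre
Not all that is in view belongs to the job. There is more than one size of the part that bears cover_center; the job needs the smaller.

How it is judged:
By the outcome, as a careful person would: the job done as asked, in the order asked, and still so for the second after the job is handed in, with the robot touching nothing.
It also fails if it takes over 72 s, if anything falls off the work surface, if the arm or the gripper's body presses on something with over 40 N, if the wrist force passes 120 N, or if a joint passes its speed limit or range.

## Working session

There is one attempt and no reset: what is moved stays moved. The work goes in short steps, Python scripts to look and compute and a tool call to move; the robot and the scene stay as the last step left them, time stands still between calls to the robot, and variables do not carry over. Pictures are saved under pics/ and viewed, on a budget of 10 in all, crops included, one or two more only if the job needs it, and the job is handed in when it is done.

Besides the shell and the picture viewer there is one more tool, called after "Request:" in YAML: its name, and indented under it one key for each argument. apply_moves: Moves the arm, as the interface text tells. Its arguments: {"type":"object","properties":{"commands":{"type":"array","items":{"type":"array","items":{"type":"number"}}},"force":{"type":"number"}},"required":["commands"]}

```bash
ls; mkdir -p pics; cat > h.py <<'E'
import numpy as np, cv2
from scipy.spatial.transform import Rotation as R
from workcell import *
def cam(name):
    p=camera_params(name); s=read_state()
    img,d=read_camera(name)
    if 'mount' in p:
        T=np.eye(4);T[:3,:3]=R.from_rotvec(s['tcp_rot']).as_matrix();T[:3,3]=s['tool_pos']
        W=T@np.array(p['mount'])
    else: W=np.linalg.inv(np.array(p['camera_from_world']))
    return img,d,p,W
def cloud(d,p,W):
    h,w=d.shape
    u,v=np.meshgrid(np.arange(w),np.arange(h))
    K=np.array([[p['fx'],0,p['cx']],[0,p['fy'],p['cy']],[0,0,1.]])
    n=cv2.undistortPoints(np.stack([u,v],-1).reshape(-1,1,2).astype(np.float64),K,np.array([p['k1'],0,0,0,0.])).reshape(h,w,2)
    P=np.concatenate([n*d[...,None],d[...,None]],-1)
    X=P@W[:3,:3].T+W[:3,3]
    X[d<=0]=np.nan
    return X
def save(n,img): cv2.imwrite('pics/'+n,img[...,::-1])
E
python3 - <<'E'
from h import *
s=read_state();print(s)
out=[]
for c in ['scene','side']:
    img,d,p,W=cam(c);X=cloud(d,p,W);np.savez('c_'+c,img=img,X=X);out.append(img);save(c+'0.png',img)
    for n in ['board','tub_in','tray_in','disc_center','cover_center','can_center','hammer','bottle_center','reel_center']:
        try:
            for r in spot_in(c,n)[:4]:
                u,v=np.round(r['at']).astype(int)
                print(c,n,round(r['p'],2),(u,v),X[min(v,383),min(u,511)].round(3))
        except Exception as e: print(n,e)
    print(W.round(3).tolist())
E
```

```text
pics
{'time': 0.0, 'q': array([ 1.10708851e+00,  2.64743180e-01,  1.60538042e+00, -3.88991772e-05,
        1.27369002e+00, -3.68748220e-02]), 'joint_vel': array([-0.00174452, -0.00142938,  0.00133774, -0.00114419,  0.00224567,
       -0.00095268]), 'joint_torque': array([-5.94503344e-04, -5.15101612e+01, -3.67313898e+01, -2.91177466e-04,
        1.29959401e-02, -4.18195168e-05]), 'tool_pos': array([0.27912751, 0.61381465, 0.24396524]), 'tcp_rot': array([ 0.33307947,  1.54526438, -0.33649535]), 'wrist_force': array([-0.16863989,  0.40616438,  0.2595073 ]), 'torque': array([0.04259163, 0.00954838, 0.0532877 ]), 'width': 0.9945351610687625}
scene board 0.83 (np.int64(252), np.int64(198)) [ 0.549 -0.017  0.16 ]
scene board 0.3 (np.int64(345), np.int64(189)) [0.776 0.204 0.106]
scene board 0.15 (np.int64(219), np.int64(217)) [ 0.51  -0.137  0.187]
scene tub_in 0.62 (np.int64(322), np.int64(124)) [nan nan nan]
scene tray_in 0.96 (np.int64(178), np.int64(302)) [ 0.506 -0.373  0.005]
scene disc_center 0.79 (np.int64(218), np.int64(218)) [ 0.509 -0.14   0.185]
scene cover_center 0.93 (np.int6
[... 955 characters left out ...]
enter 0.78 (np.int64(278), np.int64(212)) [ 0.49  -0.171  0.199]
side cover_center 0.84 (np.int64(239), np.int64(154)) [0.508 0.124 0.194]
side cover_center 0.66 (np.int64(149), np.int64(185)) [0.268 0.287 0.054]
side cover_center 0.33 (np.int64(279), np.int64(214)) [ 0.489 -0.178  0.198]
side can_center 0.76 (np.int64(254), np.int64(163)) [ 0.501 -0.004  0.235]
side hammer 0.96 (np.int64(368), np.int64(244)) [ 0.759 -0.182  0.02 ]
side bottle_center 0.74 (np.int64(306), np.int64(154)) [0.768 0.198 0.101]
side reel_center 0.83 (np.int64(329), np.int64(186)) [0.799 0.093 0.031]
[[0.917, -0.219, 0.334, 0.145], [-0.4, -0.518, 0.757, -0.865], [0.008, -0.827, -0.562, 0.775], [0.0, 0.0, 0.0, 1.0]]
```

```bash
python3 - <<'E'
from h import *
for c in ['scene','side']:
    z=np.load('c_'+c+'.npz')
    X=z['X'];img=z['img'].astype(int)
    # board rect
    for lo,hi,n in [(.156,.164,'board'),(.142,.152,'tubrim'),(.03,.039,'trayrim')]:
        m=(X[...,2]>lo)&(X[...,2]<hi)
        m=m.astype(np.uint8)
        k,l,st,ce=cv2.connectedComponentsWithStats(m)
        for i in np.argsort(-st[1:,4])[:2]+1:
            Q=X[l==i][:,:2]; r=cv2.minAreaRect((Q*1000).astype(np.float32))
            print(c,n,st[i,4],np.round(r[0]),np.round(r[1]),round(r[2],1))
z=np.load('c_scene.npz')
a=cv2.resize(z['img'],(800,600));save('scene_big.png',a)
E
```

```text
scene board 7589 [526.  13.] [501. 262.] 87.8
scene board 56 [ 39. -26.] [116.  41.] 56.0
scene tubrim 348 [567. 399.] [298. 241.] 87.8
scene tubrim 64 [ 49. -17.] [109.  30.] 73.0
scene trayrim 554 [ 499. -378.] [241. 223.] 87.8
scene trayrim 175 [778.  88.] [81. 85.] 79.7
side board 7094 [525.  14.] [505. 262.] 87.7
side board 164 [  6. -40.] [129.  53.] 9.7
side tubrim 484 [422. -38.] [231. 559.] 25.2
side tubrim 311 [567. 407.] [283. 239.] 87.8
side trayrim 1044 [ 498. -379.] [244. 222.] 87.9
side trayrim 196 [  7. -42.] [143.  66.] 9.7
```

View pics/scene0.png

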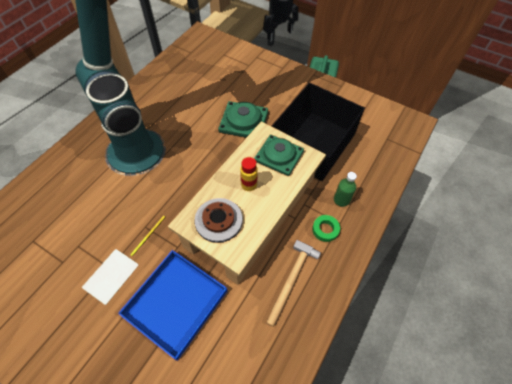

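View pics/side0.png

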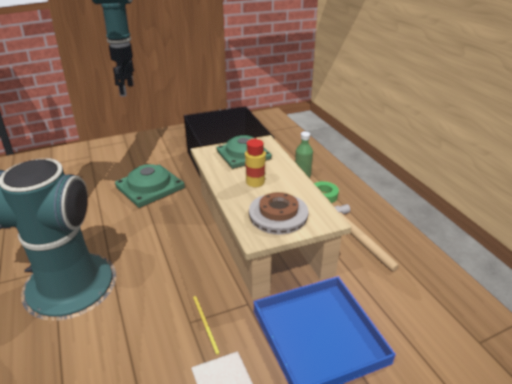

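The side view shows the can at (254,163), the disc at (278,212), one cover on the board at (239,154) and a larger-looking one on the bench at (149,185). The tub is at the +y end of the board and the tray at the -y end. In the scene view the cover candidates are (280,155) on the board and (244,120) on the bench. The description fits the one on the board. I'll check its size and look at an enlarged crop.

```bash
cat >> h.py <<'E'
def go(pos,yd=None):
    """pos TCP target; yd: world angle (deg) of tool y; tool x down. prints shift mm and rotvec deg in tool axes"""
    s=read_state();R0=R.from_rotvec(s['tcp_rot'])
    d=R0.inv().apply(np.array(pos)-s['tool_pos'])*1000
    out=None
    if yd is not None:
        c=[]
        for a in (yd,yd+180):
            a=np.radians(a);y=np.array([np.cos(a),np.sin(a),0]);x=np.array([0,0,-1.])
            M=R.from_matrix(np.stack([x,y,np.cross(x,y)],1))
            c.append((R0.inv()*M).as_rotvec(degrees=True))
        out=[q.round(1) for q in c]
    print('shift',d.round(1),'turn',out,'t',s['time'])
E
python3 - <<'E'
from h import *
ax=np.radians(87.8);ey=np.array([np.cos(ax),np.sin(ax)]);ex=np.array([ey[1],-ey[0]]);c0=np.array([.5258,.0135])
rect=lambda Q:[np.round(v,1) for v in cv2.minAreaRect((Q*1000).astype(np.float32))]
for c in ['scene','side']:
    z=np.load('c_'+c+'.npz');X=z['X'];img=z['img'].astype(int)
    L=(X[...,:2]-c0)@np.stack([ex,ey],1)
    on=(abs(L[...,0])<.128)&(abs(L[...,1])<.248)&(X[...,2]>.168)
    k,l,st,ce=cv2.connectedComponentsWithStats(on.astype(np.uint8))
    print(c)
    g=(img[...,1]>img[...,0]+15)
    gr=on&g
    Q=X[gr];print(' green',len(Q),rect(Q[:,:2]),np.nanmax(Q[:,2]))
    top=Q[Q[:,2]>.2];print('  dome top',rect(top[:,:2]),top.mean(0).round(3)); fl=Q[(Q[:,2]<.185)]; print('  flange',rect(fl[:,:2]))
    cap=X[on&(X[...,2]>.274)];print(' cap',rect(cap[:,:2]),np.nanmax(cap[:,2]))
    hub=on&(L[...,1]<-.06)
    Q=X[hub];print(' disc',rect(Q[:,:2]),'hub',rect(Q[Q[:,2]>.192][:,:2]),np.nanmax(Q[:,2]))
    ob=(X[...,0]<.42)&(X[...,1]>.2)&(X[...,1]<.45)&(X[...,2]>.01)&(X[...,2]<.1)&g
    Q=X[ob];print(' other cover',rect(Q[:,:2]),np.nanmax(Q[:,2]))
z=np.load('c_scene.npz');save('crop.png',cv2.resize(z['img'][80:210,200:330],(600,600),interpolation=cv2.INTER_CUBIC))
s=read_state();print(R.from_rotvec(s['tcp_rot']).as_matrix().round(3), tips_ahead if not callable(tips_ahead) else tips_ahead())
E
```

```text
scene
 green 1099 [array([539.7, 162.6]), array([126.7, 118.4]), np.float64(3.6)] 0.21454048241130297
  dome top [array([538.3, 162.2]), array([92.9, 88. ]), np.float64(8.3)] [0.54  0.16  0.206]
  flange [array([539.7, 162.6]), array([126.7, 118.4]), np.float64(3.6)]
 cap [array([514.2,  18. ]), array([42.1, 39.4]), np.float64(15.3)] 0.2833982153473713
 disc [array([ 506.7, -139.2]), array([138.9, 139.1]), np.float64(60.4)] hub [array([ 507.9, -138.9]), array([90.6, 92.3]), np.float64(38.6)] 0.20284923270574828
 other cover [array([277.2, 346.9]), array([172.2, 163.3]), np.float64(18.2)] 0.07228574203616622
side
 green 610 [array([533.3, 163.7]), array([126.2, 120.1]), np.float64(4.7)] 0.21162164358456825
  dome top [array([520.7, 170.1]), array([84.7, 63.9]), np.float64(54.2)] [0.517 0.161 0.207]
  flange [array([533.3, 163.7]), array([126.2, 120.1]), np.float64(4.7)]
 cap [array([510.7,  17.1]), array([42.1, 41.9]), np.float64(46.8)] 0.2826369213011997
 disc [array([ 502.8, -144.4]), array([132.4, 139.5]), np.float64(70.9)] hub [array([ 506.4, -138.8]), array([95.6, 90.8]), np.float64(66.9)] 0.20193946417181652
 other cover [array([274.3, 345.8]), array([170.7, 160.8]), np.float64(18.1)] 0.0717672231371167
[[ 0.     0.414  0.91 ]
 [ 0.     0.91  -0.414]
 [-1.     0.     0.   ]] 0.014
```

View pics/crop.png

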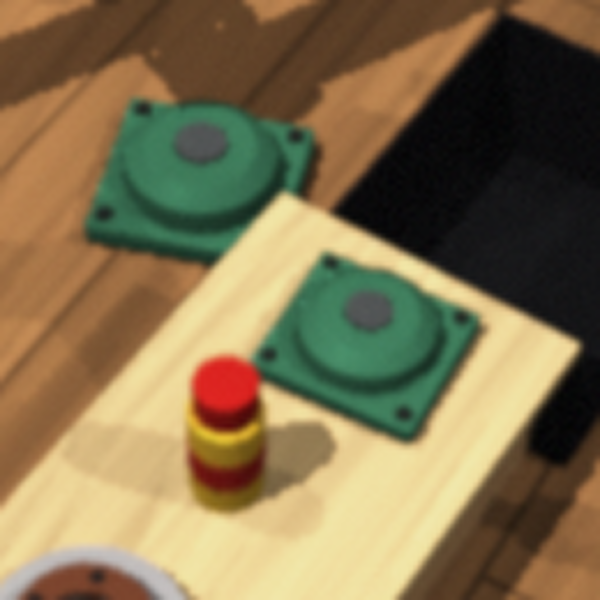

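The crop shows the board cover at (370,345) and the bench cover at (200,165). They measure about 127x118 mm and about 172x163 mm, so the smaller one on the board is the job's part. I'll go for the can first.

Request:
apply_moves:
  commands:
    - [0, -60, 0, 0, 0, 0, 0]
    - [0, -126, -60, 60, 10, 0, 0]
    - [0, -126, -446, 460, 67.5, 0, 0]
    - [0, -126, -446, 460, 67.5, 0, 0]
    - [0, -126, -446, 460, 67.5, 0, 0]
    - [0, -126, -446, 460, 67.5, 0, 0]
    - [0, -126, -446, 460, 67.5, 0, 0]
    - [0, -126, -446, 460, 67.5, 0, 0]
  force: 40

```text
time: 2.0
tool_pos: [0.4344, 0.2179, 0.3616]
tcp_rot: [1.237, 1.191, -1.235]
wrist_force: [0.8, -0.3, -0.5]
width: 1.0
```

```bash
python3 -c "
from h import *
go([.513,.017,.37],-2)"
```

```text
shift [ -8.4  85.9 197.8] turn [array([-0.1, -0. , -0.1]), array([ 1.799e+02, -1.000e-01,  0.000e+00])] t 2.0
```

Request:
apply_moves:
  commands:
    - [0, -8, 86, 198, 0, 0, 0]
    - [0, -8, 86, 198, 0, 0, 0]
    - [0, -8, 86, 198, 0, 0, 0]
    - [0, -8, 86, 198, 0, 0, 0]
    - [0, -8, 86, 198, 0, 0, 0]

```text
time: 2.62
tool_pos: [0.5137, 0.017, 0.3691]
tcp_rot: [1.237, 1.191, -1.237]
wrist_force: [0.6, 0.1, 0.1]
width: 0.998
```

```bash
python3 -c "
from h import *
img,d,p,W=cam('wrist');X=cloud(d,p,W);save('w1.png',img)
m=(X[...,2]>.272)&(X[...,2]<.29)&(img[...,0]>img[...,1].astype(int)+40)
Q=X[m];print(len(Q),cv2.minAreaRect((Q[:,:2]*1000).astype(np.float32)),Q[:,2].mean())
Q=X[(X[...,2]>.24)&(X[...,2]<.256)];print(len(Q),cv2.minAreaRect((Q[:,:2]*1000).astype(np.float32)))
go([.513,.017,.232],-2)"
```

```text
3138 ((514.8284301757812, 20.00525665283203), (42.521156311035156, 42.2353515625), 27.381267547607422) 0.27972735742134835
743 ((514.94775390625, 29.54131507873535), (32.036163330078125, 51.2823486328125), 89.73175048828125)
shift [137.1  -0.2   1.4] turn [array([-0.1, -0. ,  0. ]), array([179.9,   0. ,   0. ])] t 2.675
```

View pics/w1.png

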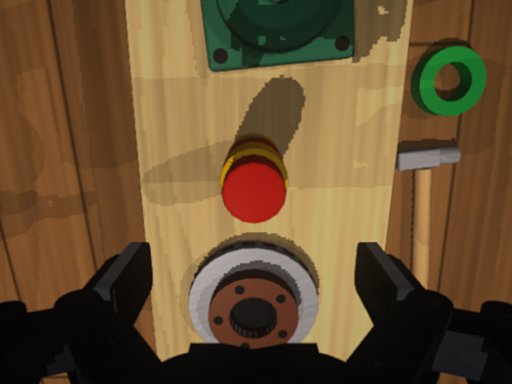

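The wrist view shows the can's red cap centred at (254,190), with the fingers straddling along x and clear of both castings. I'll descend and grip.

Request:
apply_moves:
  commands:
    - [0, 50, 1, -1.5, 0, 0, 0]
    - [0, 100, 1, -1.5, 0, 0, 0]
    - [0, 137, 1, -1.5, 0, 0, 0]
    - [0.3, 137, 1, -1.5, 0, 0, 0]
    - [0.6, 137, 1, -1.5, 0, 0, 0]
    - [0.8, 137, 1, -1.5, 0, 0, 0]
    - [0.8, 137, 1, -1.5, 0, 0, 0]
    - [0.8, 137, 1, -1.5, 0, 0, 0]
  force: 35

```text
time: 3.68
tool_pos: [0.5154, 0.0205, 0.234]
tcp_rot: [1.236, 1.191, -1.232]
wrist_force: [-0.6, 1.8, 5.3]
width: 0.597
```

Request:
apply_moves:
  commands:
    - [0.8, -35, 0, 0, 0, 0, 0]
    - [0.8, -65, 0, 10, 0, 0, 0]
    - [0.8, -65, 0, 65, 0, 0, 0]
    - [0.8, -65, -1, 125, 0, 0, 0]
    - [0.8, -65, -1, 185, 0, 0, 0]
    - [0.8, -65, -2, 245, 0, 0, 0]
    - [0.8, -65, -2, 305, 0, 0, 0]
    - [0.8, -65, -3, 360, 0, 0, 0]

```text
time: 4.68
tool_pos: [0.4984, -0.3415, 0.2968]
tcp_rot: [1.235, 1.193, -1.235]
wrist_force: [1.3, -0.1, -2.0]
width: 0.6
```

Request:
apply_moves:
  commands:
    - [0.8, 0, 0, 38, 0, 0, 0]
    - [0.8, 50, 0, 39, 0, 0, 0]
    - [0.8, 110, 0, 39, 0, 0, 0]
    - [0.8, 165, 0, 39, 0, 0, 0]
    - [0.8, 200, 0, 39, 0, 0, 0]
    - [0.8, 210, 0, 39, 0, 0, 0]
    - [0.8, 210, 0, 39, 0, 0, 0]

```text
time: 5.55
tool_pos: [0.4977, -0.3784, 0.0871]
tcp_rot: [1.234, 1.194, -1.235]
wrist_force: [0.6, 0.6, -2.3]
width: 0.598
```

```bash
python3 -c "
from h import *
img,d,p,W=cam('side');X=cloud(d,p,W);save('s1.png',img[150:,150:])
m=(X[...,1]<-.3)&(X[...,1]>-.45)&(img[...,0]>150)&(img[...,1]>100)&(img[...,2]<80)&(X[...,2]<.2)
print(m.sum(),np.nanpercentile(X[m],[1,50,99],axis=0).round(3))
go([.498,-.378,.08],-2)"
```

```text
30 [[ 0.473 -0.406  0.043]
 [ 0.492 -0.4    0.108]
 [ 0.511 -0.385  0.117]]
shift [ 8.5 -0.6 -1. ] turn [array([ 0. ,  0.1, -0.1]), array([-1.8e+02,  1.0e-01,  1.0e-01])] t 5.6
```

View pics/s1.png

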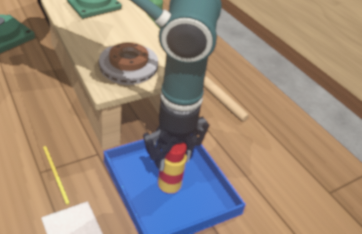

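The side crop shows the can held upright over the tray, centred near (172,170). I'll lower it until it touches.

Request:
apply_moves:
  commands:
    - [0.8, 4, 0, 0, 0, 0, 0]
    - [0.8, 6, 0, 0, 0, 0, 0]
    - [0.8, 7, 0, 0, 0, 0, 0]

```text
time: 5.98
tool_pos: [0.498, -0.3785, 0.0808]
tcp_rot: [1.234, 1.192, -1.234]
wrist_force: [-0.3, 0.7, -1.9]
width: 0.601
```

Request:
apply_moves:
  commands:
    - [0.8, 1, 0, 0, 0, 0, 0]
    - [0.8, 2, 0, 0, 0, 0, 0]
    - [0.8, 2, 0, 0, 0, 0, 0]

```text
time: 6.35
tool_pos: [0.4978, -0.3785, 0.0791]
tcp_rot: [1.234, 1.193, -1.234]
wrist_force: [-3.1, 1.5, 4.9]
width: 0.601
```

Request:
apply_moves:
  commands:
    - [0.35, 0, 0, 0, 0, 0, 0]
    - [0.2, 0, 0, 0, 0, 0, 0]
    - [0, 0, 0, 0, 0, 0, 0]
    - [0, 0, 0, 0, 0, 0, 0]
    - [0, -50, 0, 0, 0, 0, 0]
    - [0, -110, 0, 0, 0, 0, 0]
    - [0, -170, 0, 0, 0, 0, 0]
    - [0, -200, 0, 0, 0, 0, 0]

```text
time: 7.35
tool_pos: [0.499, -0.3793, 0.2832]
tcp_rot: [1.234, 1.186, -1.232]
wrist_force: [-0.5, -0.0, 0.5]
width: 0.999
```

```bash
python3 -c "
from h import *
img,d,p,W=cam('wrist');X=cloud(d,p,W);save('w2.png',img)
m=(X[...,2]>.115)&(X[...,2]<.14)&(img[...,0]>img[...,1].astype(int)+40)
Q=X[m];print(len(Q),cv2.minAreaRect((Q[:,:2]*1000).astype(np.float32)),Q[:,2].mean(),Q[:,2].std())
go([.53,.055,.28],-2)"
```

```text
1963 ((497.94427490234375, -380.0554504394531), (42.93756866455078, 42.595176696777344), 31.771888732910156) 0.12456104836666448 0.0013609928861157187
shift [   3.9   15.  -436. ] turn [array([ 0.1,  0.4, -0.5]), array([-179.9,    0.8,    0.6])] t 7.4
```

The can stands upright in the tray, cap level at z=0.125. The cover is next.

Request:
apply_moves:
  commands:
    - [0, 3, 3, -60, 0, 0, 0]
    - [0, 3, 6, -120, 0, 0, 0]
    - [0, 3, 9, -180, 0, 0, 0]
    - [0, 3, 12, -240, 0, 0, 0]
    - [0, 3, 14, -300, 0, 0, 0]
    - [0, 3, 16, -360, 0, 0, 0]
    - [0, 3, 18, -420, 0, 0, 0]
    - [0, 3, 18, -440, 0, 0, 0]

```text
time: 8.4
tool_pos: [0.5303, 0.0638, 0.2747]
tcp_rot: [1.232, 1.195, -1.232]
wrist_force: [0.5, 0.0, -0.3]
width: 1.002
```

```bash
python3 -c "
from h import *
img,d,p,W=cam('wrist')
X=cloud(d,p,np.array(p['mount']))
m=(abs(X[...,1])>.03)&(abs(X[...,1])<.07)&(X[...,0]<.04)&(abs(X[...,2])<.03)
Q=X[m]*1000;print(len(Q),np.percentile(Q,[0,2,50,98,100],axis=0).round(1).tolist(),tips_ahead)
X=cloud(d,p,W);g=(img[...,1]>img[...,0]+15.)&(X[...,2]>.165)&(X[...,2]<.3);
Q=X[g];print(len(Q),cv2.minAreaRect((Q[:,:2]*1000).astype(np.float32)),Q.max(0))
go([.533,.06,.19],-2)"
```

```text
25238 [[-77.8, -69.9, -18.8], [-72.6, -65.1, -17.6], [-51.5, 31.1, -9.1], [-5.1, 66.5, 8.0], [2.5, 70.0, 12.7]] 0.014
20009 ((539.7443237304688, 148.12249755859375), (127.82583618164062, 82.74740600585938), 2.579307794570923) [0.60451525 0.18659688 0.21082534]
shift [84.6  2.8  4.7] turn [array([ 0.2, -0.1,  0. ]), array([-1.798e+02, -1.000e-01, -1.000e-01])] t 8.45
```

Request:
apply_moves:
  commands:
    - [0, 45, 6, 4, 0, 0, 0]
    - [0, 85, 6, 4, 0, 0, 0]
    - [0, 98, 6, 4, 0, 0, 0]
    - [0, 102, 6, 4, 0, 0, 0]
    - [0, 106, 6, 4, 0, 0, 0]

```text
time: 9.07
tool_pos: [0.5379, 0.0563, 0.1707]
tcp_rot: [1.236, 1.19, -1.232]
wrist_force: [0.5, -0.1, 0.5]
width: 1.0
```

Request:
apply_moves:
  commands:
    - [0, 2, 0, -12, 0, 0, 0]
    - [0, 2, 0, -24, 0, 0, 0]
    - [0, 2, 0, -36, 0, 0, 0]
    - [0, 2, 0, -48, 0, 0, 0]
    - [0, 2, 0, -60, 0, 0, 0]
    - [0, 2, 0, -72, 0, 0, 0]

```text
time: 9.82
tool_pos: [0.5388, 0.1273, 0.1674]
tcp_rot: [1.23, 1.19, -1.236]
wrist_force: [-0.3, -9.3, 1.7]
width: 0.997
```

Request:
apply_moves:
  commands:
    - [0, 0, 0, -12, 0, 0, 0]
    - [0, 0, 0, -24, 0, 0, 0]
    - [0, 0, 0, -36, 0, 0, 0]
    - [0, 0, 0, -48, 0, 0, 0]

```text
time: 10.32
tool_pos: [0.5405, 0.1751, 0.1675]
tcp_rot: [1.23, 1.19, -1.236]
wrist_force: [-0.4, -8.9, 2.8]
width: 1.003
```

```bash
python3 -c "
from h import *
img,d,p,W=cam('scene');X=cloud(d,p,W)
g=(img[...,1]>img[...,0]+15.)&(X[...,2]>.165)&(X[...,2]<.22)&(X[...,0]>.45)&(X[...,0]<.65)&(X[...,1]>.1)
Q=X[g];print(len(Q),cv2.minAreaRect((Q[:,:2]*1000).astype(np.float32)),Q.max(0));print(read_state()['tool_pos'])"
```

```text
400 ((554.2261962890625, 230.88658142089844), (116.69618225097656, 143.0103759765625), 1.0203038454055786) [0.61356084 0.30338685 0.21917419]
[0.54066108 0.17715674 0.16751987]
```

Request:
apply_moves:
  commands:
    - [0, 0, 0, -12, 0, 0, 0]
    - [0, 0, 0, -24, 0, 0, 0]
    - [0, 0, 0, -36, 0, 0, 0]
    - [0, 0, 0, -48, 0, 0, 0]
    - [0, 0, 0, -60, 0, 0, 0]
    - [0, 0, 0, -72, 0, 0, 0]
    - [0, 0, 0, -84, 0, 0, 0]

```text
time: 11.25
tool_pos: [0.5432, 0.2617, 0.1668]
tcp_rot: [1.234, 1.194, -1.234]
wrist_force: [0.2, -0.4, -0.9]
width: 1.0
```

```bash
python3 -c "
from h import *
img,d,p,W=cam('scene');X=cloud(d,p,W)
g=(img[...,1]>img[...,0]+15.)&(X[...,0]>.45)&(X[...,0]<.7)&(X[...,1]>.1)&(X[...,1]<.55)&(X[...,2]>0.0)&(X[...,2]<.3)
Q=X[g];print(len(Q),cv2.minAreaRect((Q[:,:2]*1000).astype(np.float32)),np.percentile(Q,[0,5,50,95,100],axis=0).round(3));print(read_state()['tool_pos'])
save('s2.png',cv2.resize(img[50:230,200:400],(600,540)))"
```

```text
330 ((568.060546875, 374.1931457519531), (175.15994262695312, 230.42628479003906), 30.666576385498047) [[0.452 0.243 0.001]
 [0.482 0.349 0.045]
 [0.578 0.373 0.068]
 [0.606 0.456 0.082]
 [0.61  0.505 0.231]]
[0.54333409 0.26294359 0.16689956]
```

View pics/s2.png

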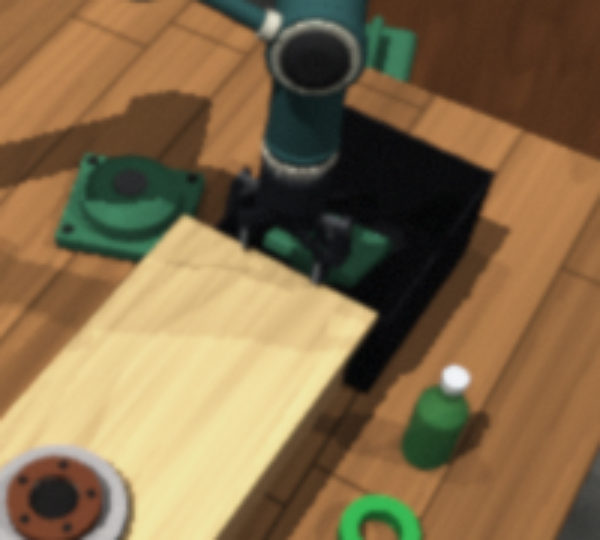

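The scene crop shows the cover inside the tub at about (330,255), and the disc untouched at (60,495). I'll retreat upward and look into the tub.

Request:
apply_moves:
  commands:
    - [0, -50, 0, 0, 0, 0, 0]
    - [0, -110, 0, 20, 0, 0, 0]
    - [0, -170, 0, 20, 0, 0, 0]
    - [0, -180, 0, 20, 0, 0, 0]

```text
time: 11.8
tool_pos: [0.5451, 0.2415, 0.3539]
tcp_rot: [1.242, 1.189, -1.225]
wrist_force: [0.5, 0.3, 1.2]
width: 1.002
```

```bash
python3 -c "
from h import *
img,d,p,W=cam('wrist');X=cloud(d,p,W)
g=(img[...,1]>img[...,0]+15.)&(X[...,0]>.45)&(X[...,0]<.7)&(X[...,1]>.2)&(X[...,1]<.55)
Q=X[g];print(len(Q),cv2.minAreaRect((Q[:,:2]*1000).astype(np.float32)),np.percentile(Q,[0,5,50,95,100],axis=0).round(3))
yy=[(round(a,2),np.percentile(Q[abs(Q[:,1]-a)<.005][:,2],[5,50,95]).round(3)) for a in np.arange(.27,.47,.02) if (abs(Q[:,1]-a)<.005).sum()>5];print(yy)
save('w3.png',img)
go([.494,-.238,.29],-7.4)"
```

```text
8150 ((540.33447265625, 336.5196838378906), (163.42788696289062, 146.68299865722656), 82.3095703125) [[0.469 0.246 0.002]
 [0.489 0.334 0.051]
 [0.55  0.372 0.053]
 [0.605 0.406 0.054]
 [0.624 0.414 0.374]]
[(np.float64(0.33), array([0.046, 0.052, 0.054])), (np.float64(0.35), array([0.051, 0.053, 0.054])), (np.float64(0.37), array([0.051, 0.053, 0.054])), (np.float64(0.39), array([0.051, 0.053, 0.054])), (np.float64(0.41), array([0.051, 0.053, 0.054]))]
shift [ 60.5 -34.6 481. ] turn [array([ 5.4, -0.2, -0.4]), array([-174.6,    0.6,   -0.3])] t 11.85
```

View pics/w3.png

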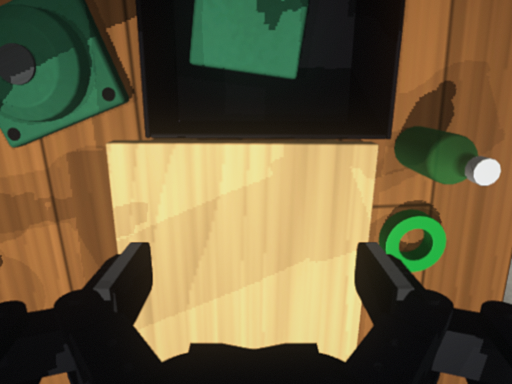

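The wrist view shows the cover lying flipped and flat in the tub (top at z=0.053, y from about 0.33 to 0.45), with about 60 mm free in front of it. The disc is next.

Request:
apply_moves:
  commands:
    - [0, 0, -4, 62, 0, 0, 0]
    - [0, 0, -9, 124, 0, 0, 0]
    - [0, 0, -13, 186, 2, 0, 0]
    - [0, 20, -18, 248, 4, 0, 0]
    - [0, 40, -22, 310, 5, 0, 0]
    - [0, 60, -27, 370, 5.4, 0, 0]
    - [0, 60, -31, 430, 5.4, 0, 0]
    - [0, 60, -34, 481, 5.4, 0, 0]

```text
time: 12.85
tool_pos: [0.4907, -0.2403, 0.2839]
tcp_rot: [1.303, 1.15, -1.306]
wrist_force: [1.1, -0.2, -0.2]
width: 1.004
```

Request:
apply_moves:
  commands:
    - [0, 0, 0, 0, 0, 0, 0]

```text
time: 12.98
tool_pos: [0.4907, -0.2418, 0.2843]
tcp_rot: [1.306, 1.147, -1.309]
wrist_force: [-0.3, 0.6, -1.0]
width: 1.0
```

```bash
python3 -c "
from h import *
img,d,p,W=cam('wrist');X=cloud(d,p,W)
m=(X[...,2]>.172)&(X[...,2]<.21)&(X[...,1]<-.04)&(X[...,1]>-.23)&(X[...,0]>.41)&(X[...,0]<.62)
Q=X[m];print(len(Q),cv2.minAreaRect((Q[:,:2]*1000).astype(np.float32)))
h=Q[Q[:,2]>.192];print(cv2.minAreaRect((h[:,:2]*1000).astype(np.float32)))
go([.494,-.238,.169],-7.4)"
```

```text
25511 ((504.8124084472656, -164.24111938476562), (88.8063735961914, 139.8347625732422), 82.21720886230469)
((506.0295104980469, -153.790283203125), (60.664302825927734, 92.74421691894531), 82.55360412597656)
shift [115.6   3.   -2.1] turn [array([-0.2, -0.1,  0.2]), array([179.8,   0.4,   0.2])] t 13.025
```

Request:
apply_moves:
  commands:
    - [0, 50, 3, 0, 0, 0, 0]
    - [0, 95, 3, 0, 0, 0, 0]
    - [0, 110, 3, 0, 0, 0, 0]
    - [0, 115, 3, 0, 0, 0, 0]
    - [0, 117, 3, 0, 0, 0, 0]
    - [0, 117, 3, 0, 0, 0, 0]

```text
time: 13.78
tool_pos: [0.4966, -0.2398, 0.1719]
tcp_rot: [1.303, 1.143, -1.301]
wrist_force: [-0.2, 0.3, 0.8]
width: 0.999
```

Request:
apply_moves:
  commands:
    - [0, 2, 0, -10, 0, 0, 0]
    - [0, 4, 0, -20, 0, 0, 0]
    - [0, 4, 0, -32, 0, 0, 0]
    - [0, 4, 0, -44, 0, 0, 0]
    - [0, 4, 0, -58, 0, 0, 0]
    - [0, 4, 0, -72, 0, 0, 0]
    - [0, 4, 0, -86, 0, 0, 0]
    - [0, 4, 0, -100, 0, 0, 0]

```text
time: 14.78
tool_pos: [0.5081, -0.1413, 0.1662]
tcp_rot: [1.299, 1.143, -1.304]
wrist_force: [-1.2, -7.3, -1.0]
width: 1.002
```

```bash
cat > dk.py <<'E'
from h import *
img,d,p,W=cam('scene');X=cloud(d,p,W)
m=(X[...,2]>.172)&(X[...,2]<.205)&(X[...,0]>.41)&(X[...,0]<.65)&(X[...,1]>-.2)&(X[...,1]<.4)
k,l,st,ce=cv2.connectedComponentsWithStats(m.astype(np.uint8))
i=1+np.argmax(st[1:,4]);Q=X[l==i];print(st[i],cv2.minAreaRect((Q[:,:2]*1000).astype(np.float32)),np.percentile(Q,[1,99],axis=0).round(3));s=read_state();print(s['tool_pos'],s['wrist_force'])
E
python3 dk.py
```

```text
[227 185  29  41 822] ((538.789794921875, -61.421417236328125), (82.803955078125, 137.48057556152344), 32.986122131347656) [[ 0.475 -0.115  0.174]
 [ 0.584 -0.01   0.202]]
[ 0.50823379 -0.13912981  0.16617011] [-0.48956608 -1.16504335  0.02840083]
```

Request:
apply_moves:
  commands:
    - [0, 0, 0, -14, 0, 0, 0]
    - [0, 0, 0, -28, 0, 0, 0]
    - [0, 0, 0, -42, 0, 0, 0]
    - [0, 0, 0, -56, 0, 0, 0]
    - [0, 0, 0, -70, 0, 0, 0]
    - [0, 0, 0, -84, 0, 0, 0]
    - [0, 0, 0, -98, 0, 0, 0]
    - [0, 0, 0, -112, 0, 0, 0]

```text
time: 15.82
tool_pos: [0.5223, -0.0304, 0.1662]
tcp_rot: [1.299, 1.144, -1.305]
wrist_force: [-1.0, -8.7, -0.4]
width: 0.999
```

Request:
apply_moves:
  commands:
    - [0, 0, 0, -14, 0, 0, 0]
    - [0, 0, 0, -28, 0, 0, 0]
    - [0, 0, 0, -42, 0, 0, 0]
    - [0, 0, 0, -56, 0, 0, 0]
    - [0, 0, 0, -70, 0, 0, 0]
    - [0, 0, 0, -84, 0, 0, 0]
    - [0, 0, 0, -98, 0, 0, 0]
    - [0, 0, 0, -112, 0, 0, 0]

```text
time: 16.82
tool_pos: [0.5364, 0.0804, 0.1661]
tcp_rot: [1.299, 1.144, -1.305]
wrist_force: [-0.8, -8.5, 1.2]
width: 0.999
```

```bash
python3 dk.py
```

```text
[278 142  21  34 438] ((573.4500122070312, 163.75662231445312), (65.89237213134766, 127.6749267578125), 28.692092895507812) [[0.526 0.11  0.173]
 [0.612 0.212 0.202]]
[0.53666389 0.08259293 0.16617409] [-0.06419288 -1.53163131 -0.19170148]
```

Request:
apply_moves:
  commands:
    - [0, 0, 0, -14, 0, 0, 0]
    - [0, 0, 0, -28, 0, 0, 0]
    - [0, 0, 0, -42, 0, 0, 0]
    - [0, 0, 0, -56, 0, 0, 0]
    - [0, 0, 0, -70, 0, 0, 0]
    - [0, 0, 0, -84, 0, 0, 0]
    - [0, 0, 0, -98, 0, 0, 0]
    - [0, 0, 0, -110, 0, 0, 0]

```text
time: 17.88
tool_pos: [0.5504, 0.1892, 0.166]
tcp_rot: [1.299, 1.144, -1.306]
wrist_force: [-1.1, -10.1, 2.3]
width: 1.005
```

Request:
apply_moves:
  commands:
    - [0, 0, 0, -14, 0, 0, 0]
    - [0, 0, 0, -28, 0, 0, 0]
    - [0, 0, 0, -42, 0, 0, 0]
    - [0, 0, 0, -56, 0, 0, 0]
    - [0, 0, 0, -70, 0, 0, 0]
    - [0, 0, 0, -78, 0, 0, 0]
    - [0, 0, 0, -78, 0, 0, 0]

```text
time: 18.75
tool_pos: [0.5608, 0.2691, 0.1658]
tcp_rot: [1.302, 1.147, -1.303]
wrist_force: [-0.1, -0.4, 0.9]
width: 1.0
```

Request:
apply_moves:
  commands:
    - [0, -60, 0, 0, 0, 0, 0]
    - [0, -120, 0, 20, 0, 0, 0]
    - [0, -180, 0, 30, 0, 0, 0]
    - [0, -190, 0, 30, 0, 0, 0]

```text
time: 19.25
tool_pos: [0.5593, 0.2384, 0.3631]
tcp_rot: [1.312, 1.141, -1.295]
wrist_force: [0.5, 0.8, -1.0]
width: 1.0
```

```bash
python3 -c "
from h import *
img,d,p,W=cam('wrist');X=cloud(d,p,W)
m=(X[...,0]>.46)&(X[...,0]<.675)&(X[...,1]>.28)&(X[...,1]<.53)&(X[...,2]>.012)
Q=X[m];print(len(Q),np.percentile(Q,[1,50,99],axis=0).round(3))
save('w4.png',img)"
```

```text
12621 [[0.484 0.282 0.036]
 [0.561 0.344 0.054]
 [0.639 0.414 0.137]]
```

View pics/w4.png

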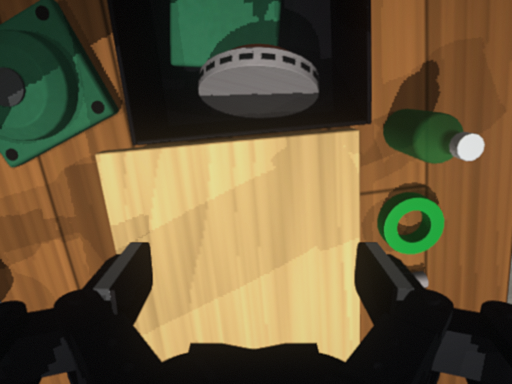

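The wrist view shows the disc in the tub at about (258,80), tilted and leaning on the cover. I'll check its top against the rim at z=0.150, and check the bystanders.

Request:
apply_moves:
  commands:
    - [0, -40, 0, 60, 0, 0, 0]
    - [0, -40, 0, 120, 0, 0, 0]
    - [0, -40, 0, 180, 0, 0, 0]
    - [0, -40, 0, 240, 0, 0, 0]
    - [0, -40, 0, 240, 0, 0, 0]

```text
time: 19.92
tool_pos: [0.5251, -0.0032, 0.3938]
tcp_rot: [1.305, 1.144, -1.311]
wrist_force: [0.1, 0.9, -0.1]
width: 1.0
```

```bash
python3 -c "
from h import *
z0=np.load('c_scene.npz')
img,d,p,W=cam('scene');X=cloud(d,p,W);i=img.astype(int)
m=(X[...,0]>.465)&(X[...,0]<.67)&(X[...,1]>.285)&(X[...,1]<.53)&(X[...,2]>.01)&(i.max(-1)>60)
Q=X[m];print('tub',len(Q),np.percentile(Q,[1,50,99,100],axis=0).round(3))
for n in ['hammer','reel_center','bottle_center','can_center','disc_center']:
    print(n,[(np.round(r['at']),round(r['p'],2)) for r in spot_in('scene',n)[:2]])
m=(abs(X[...,0]-.498)<.04)&(abs(X[...,1]+.379)<.04)&(X[...,2]>.118)&(X[...,2]<.14);Q=X[m];print('can',len(Q),Q.mean(0),Q[:,2].max())
save('s3.png',cv2.resize(img[60:340,110:410],(750,560)));print(read_state()['tool_pos'])"
```

```text
tub 755 [[0.487 0.306 0.048]
 [0.565 0.351 0.059]
 [0.635 0.457 0.137]
 [0.64  0.491 0.139]]
hammer [(array([294., 277.]), 0.64)]
reel_center [(array([323., 227.]), 0.77)]
bottle_center [(array([344., 186.]), 0.97), (array([293., 276.]), 0.51)]
can_center [(array([172., 296.]), 0.91)]
disc_center [(array([308., 134.]), 0.93)]
can 199 [ 0.49783938 -0.38025518  0.12434449] 0.13050582555491452
[0.52644681 0.00207072 0.39540302]
```

View pics/s3.png

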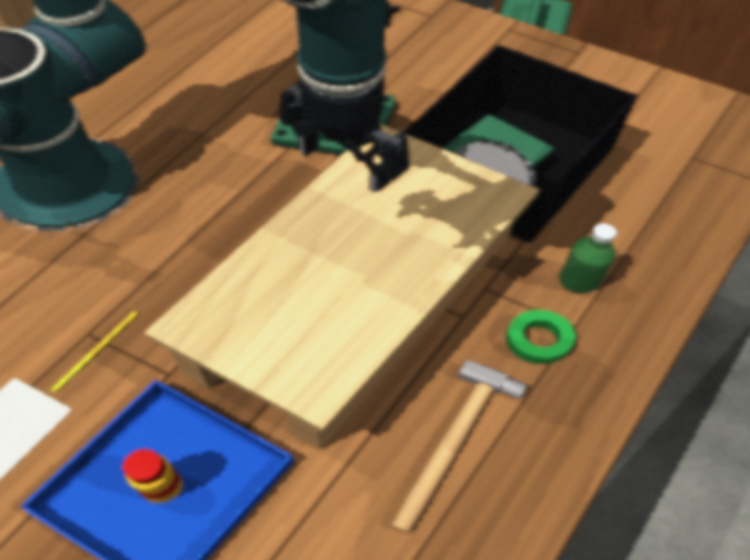

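The final crop shows the can upright in the tray at (145,470), both castings in the tub at (500,155), and the hammer, reel and bottle in place. The disc's top is at z=0.139, below the rim, and the arm touches nothing.

```bash
python3 -c "
from workcell import *
print(finish_job())"
```

```text
the job is handed in; nothing more can be done
None
```

The job is done and handed in after about 20 s of robot time. It reported no verdict.

- **Can:** I gripped it and set it upright in the middle of the blue tray. Its cap measured about 0.124 to 0.125 m high, as it should for a can standing on the tray floor.
- **Cover:** I pushed the smaller green cover (about 127 × 118 mm) along the board with the open fingers and over the end. It flipped and was lying flat in the scrap tub when checked, with its top about 0.053 m above the bench. The larger one on the bench (about 172 × 163 mm) was left alone.
- **Disc:** I pushed it the same way, steering slightly towards the tub's centre. It rests tilted against the cover rather than flat. Its top is at 0.139 m, about 11 mm below the rim, and that height was steady between two looks.
- **Bystanders and arm:** The hammer, bottle and reel look undisturbed in the last picture. The detector put them within a few pixels of where it first did (7 at most, for the reel). The gripper is open and clear of everything, and the wrist force read at most about 10 N.

I viewed 9 pictures.

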